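Move the fence stop from its T-track to the fixed base and pin it there

ROBOT

A 6-joint arm with a two-finger parallel gripper is mounted at the origin on the work surface; the furniture and walls round the work are solid. World frame = base frame: x ahead of the robot, y to its left, z up, the work surface at z = 0. Lengths are in mm, angles in rad, forces in N, time in s.
With the tool pointing down it reaches from about 300 to 775 mm from the base axis. Payload 14.6 kg.
Tool frame: the origin (TCP) lies at the very end of the fingers, on their centre line; the grasp point (between the pads) lies 19 mm behind it; z points along the fingers, y is the line along which they close (so a half turn about z gives the same grasp; the last joint's range is limited). The gripper opens to 94 mm and grips with 3 to 60 N. Pads are 16 mm wide; open, the fingers measure 119 mm over their backs; the gripper's body (75 mm by 177 mm) begins 78 mm behind the grasp point.
Start: joints at [-1.304, 0.3, 1.521, -0, 1.321, -0.067], TCP at [180.192, -519.634, 205.446] pointing down, gripper open.
Joint ranges: [-3.03, 3.03], [-0.79, 2.21], [0.23, 2.52], [-1.04, 4.18], [0, 3.07], [-2.55, 2.55]. Speed limits (rad/s): [2.22, 2.22, 2.57, 3.14, 3.14, 3.14].

INTERFACE

Orientations are given as [roll, pitch, yaw] about the fixed x, y, z axes, in that order (R = Rz(yaw) Ry(pitch) Rx(roll)).
In Python, from cell import manip, camera, get_calibration gives the robot as it stands.
- The arm moves only by the tool arm_command, never from a script. Its argument "targets" is a list of rows, each an object of numbers: "hand": the opening, from -1 (shut) to 1 (fully open), so that 0 is half open; "x", "y", "z": the shift along the tool's x, y, z in m; "yaw": the turn about the tool's z in rad. In form: [{"hand": .., "x": .., "y": .., "z": .., "yaw": ..}, ...]. A call has 1 to 10 rows; each row shifts and turns the commanded pose from where the row before left it, along the tool's axes as they then stand; what a row does not reach is not made up. A row lasts 1/10 s, in which the tool goes at most 50 mm and 8.59 degrees, less where a joint would pass 70% of its speed; a pose out of reach is approached as far as the arm can. A call is refused whole if a number of a shift passes 0.05 or a number of a turn 0.15, either way. A call with a gripper value outside its range is refused whole. The fingers move at their own pace and stop on an object; "newtons" is the grip in N (left out, the last holds). Time passes only in rows, so rows that do not move let the fingers close. It gives the time, the measured TCP pose, the force, the opening and the grip force at its end, in the units of the state.
- manip.read_state(): the state, without advancing time (a new reading comes with each control period).
- camera(name): name is "side" or "top" or "wrist"; returns the picture (420x560x3 uint8, red, green, blue); there is no depth.
- get_calibration(name): a dict with "K" (3x3 intrinsics, pixels), "dist_coeffs" ([k1, k2, p1, p2, k3] as OpenCV has them; the pictures are not rectified), "cam_to_world" (4x4, takes a point from camera to world coordinates). Camera axes: x right, y up, looking along -z (the intrinsics and any distortion apply to the point x, -y, -z); pixel columns grow to the right and rows downward; lengths in mm; the calibration is good to about 2 mm. A picture is of the moment at which its call begins: read the wrist's pose just before it. get_calibration takes no time and is no camera call; for the wrist camera it gives the pose at the moment of the call.
- manip.sign_off(): hands the job in; it is judged then, once.
The state is a dict: "clock": time; "joints": joint angles; "qd": joint speeds; "effort": joint torques, N m; "eef_pos": TCP position; "eef_rot": TCP orientation; "wrist_force": force on the tool from outside, world axes, zero at the start; "moment": the same for the moment, N m; "finger_gap": finger opening in mm; "finger_force": force on a finger pad.
Only numpy, scipy, OpenCV 4.12 (cv2) and the standard library are available. Lean on these libraries where they do the work, as an engineer would, in place of code of your own. Each camera call takes 0.05 s, during which the arm holds its last target. There are 200 camera calls.

TASK

Change the fence stop over from the sliding rail to its fixed base: swing the keeper lever out of the way, slide the stop along the T-track to the open end and lift it off there, then set it down (do not drop it) with its foot in the pocket of the base. Finally take the pin from its parking hole in the base and push it fully home through the ear of the stop into the base, so that the two are pinned together. Leave the wooden block and the small welding magnet where they are.

Things in the scene. Friction and masses are not known exactly. Their poses are not given: they have to be found in the camera images.
- rail: Fixed aluminium T-track, 64 mm wide, 340 mm long plus a foot tab (31 mm, 8 mm high) at each end; top at 30 mm. Origin: centre of its underside; y along the slot, x across it (away from the robot), z up. Slot 44 mm wide inside; its lips leave a 26 mm gap and hold the stop's foot down with about 2 mm play. End caps close the slot at y = -160 and +160 mm.
- rail_open_end (a point): Point on the rail's axis, on its top, y = -120 mm in the rail's frame. The lips are cut away from y = -160 to -78 mm: with the stop's origin within about 5 mm of this point (end cap touched at y = -125) its foot is clear of the lips and lifts straight up.
- keeper (a joint): Angle of the keeper lever (rad): 0 closed, 1.57 fully open, starts at 0 to 0.2; opens counter-clockwise seen from above. Closed, its nose reaches over the slot and blocks the stop (pushing the stop against it only holds it shut); from about 1.2 the stop passes. Friction about 0.08 N m; it stays where it is left.
- keeper_pivot (a point): Upright axis of the keeper lever on a bracket on the robot's side of the rail, at rail frame x = -46, y = -55 mm, height 30 mm. The lever lies flat at 30 to 38 mm; nose 34 mm, tail 70 mm long.
- keeper_peg (a point): Upright finger peg on the keeper's tail, 14 mm diameter, 60 mm from the pivot, standing from 38 to 72 mm above the worktop (this point: 55 mm). Closed, it lies on the robot's side of the pivot (rail -x); to open, push it in an arc toward rail -y until it lies beside the rail.
- stop: Steel fence stop, 0.45 to 0.7 kg, captive in the track, starting at rail y = +30 to +85 mm. Origin: underside of its carriage over the foot's centre; y along the track, z up. Carriage 52 mm in x, y -40 to +76, z 0 to 14 mm. Block to push or grasp: 40 (x) by 44 (y) mm about the origin, z 14 to 56 mm. Foot 40 x 70 mm, down to z = -20 mm. Seated on rail or base, its origin is at height 30 mm.
- stop_bore (a point): Top of the 20 mm pin bore in the stop's ear (the +y end of its carriage), at stop frame (0, 58, 14) mm.
- base: Fixed steel base block, 70 mm in x, y -48 to +116 mm, 30 mm high, 8 mm high foot tabs at both ends. Origin: on the worktop under the centre of its foot pocket; z up. Pocket 44 x 74 mm (x, y), right through: the stop's foot drops in with the stop's axes along the base's, its ear (+y) over the bore, its origin then 30 mm above this one.
- base_bore (a point): Mouth of the 21 mm bore through the base, at base frame (0, 58, 30) mm; it lies under the stop's bore when the stop is seated.
- pin: Steel pin, head up: head 28 mm diameter, 27 mm high; shank 16 mm diameter, 41 mm long; 0.11 kg. Origin: centre of the head's flat top; its z axis points DOWN along the shank. It starts parked in the base's hole at base frame (0, 100) mm, its tip on the worktop, head top at height 68 mm. Pushed home, its head rests on the stop's ear, head top at 71 mm.
- pin_tip (a point): Lower end of the pin's shank, 68 mm below the head's top.
- wood: Plain wooden block, 45 x 160 x 22 mm, lying loose on the worktop in front of the rail; leave it alone. Origin: centre of its underside.
- small_magnet: Small triangular welding magnet, 84 x 84 x 14 mm, lying loose to the right of the rail; leave it alone. Origin: centre of its underside.
Things that resemble listed ones, but are neither listed nor needed, are in the scene too. Leave any purple look-alike of the stop alone.

How it is judged:
By the outcome, as a careful person would: the job done as asked, in the order asked, and still so for the second after the job is handed in, with the robot touching nothing.
It also fails if it takes over 72 s, if anything falls off the work surface, if the arm or the gripper's body presses on something with over 40 N, if the wrist force passes 120 N, or if a joint passes its speed limit or range.

## Working session

There is one attempt and no reset: what is moved stays moved. The work goes in short steps, Python scripts to look and compute and a tool call to move; the robot and the scene stay as the last step left them, time stands still between calls to the robot, and variables do not carry over. Pictures are saved under pics/ and viewed, at most 10 in all, crops included, and the job is handed in when it is done.

Besides the shell and the picture viewer there is one more tool, called after "Emit:" as name(argument=value, ...) on one line, values as JSON. arm_command: Moves the arm, as the interface text tells. Its arguments: {"type":"object","properties":{"targets":{"type":"array"},"newtons":{"type":"number"}},"required":["targets"]}

```bash
mkdir -p pics; ls; cat > h.py <<'E'
import numpy as np, cv2
from cell import manip, camera, get_calibration
def snap(n,f):
    c=get_calibration(n); im=camera(n); cv2.imwrite('pics/'+f+'.png',im[:,:,::-1]); np.savez('pics/'+f+'.npz',im=im,K=c['K'],d=c['dist_coeffs'],T=c['cam_to_world']); return im,c
def load(f):
    z=np.load('pics/'+f+'.npz'); return z['im'],dict(K=z['K'],dist_coeffs=z['d'],cam_to_world=z['T'])
def pix2w(c,uv,z):
    K=np.array(c['K'],float);d=np.array(c['dist_coeffs'],float);T=np.array(c['cam_to_world'])
    p=cv2.undistortPoints(np.array(uv,float).reshape(-1,1,2),K,d).reshape(-1,2)
    r=np.c_[p[:,0],-p[:,1],-np.ones(len(p))]@T[:3,:3].T; o=T[:3,3]
    return o+r*((np.asarray(z,float)-o[2])/r[:,2])[:,None]
def w2pix(c,P):
    K=np.array(c['K'],float);d=np.array(c['dist_coeffs'],float);T=np.array(c['cam_to_world'])
    q=(np.array(P,float).reshape(-1,3)-T[:3,3])@T[:3,:3]; q=q*[1,-1,-1]
    return cv2.projectPoints(q.reshape(-1,1,3),np.zeros(3),np.zeros(3),K,d)[0].reshape(-1,2)
E
python3 - <<'E'
from h import *
s=manip.read_state(); print(s)
for n in('top','side'):
    im,c=snap(n,n+'0'); print(n,np.round(c['cam_to_world'],2).tolist(),np.round(c['K'],1).tolist())
E
```

```text
pics
{'clock': 0.0, 'joints': array([-1.30357680e+00,  3.00478374e-01,  1.52157545e+00,  1.09517784e-05,
        1.32068345e+00, -6.66202436e-02]), 'qd': array([ 0.00079074,  0.0011264 , -0.00069756,  0.00088026,  0.00038106,
       -0.00029752]), 'effort': array([-3.95842537e-03, -5.31817281e+01, -3.52734482e+01,  7.07033440e-02,
        2.44013371e-02, -5.81030963e-05]), 'eef_pos': array([ 180.141881  , -519.39106583,  204.8847185 ]), 'eef_rot': array([-3.14045128e+00, -8.67829546e-05,  3.33837005e-01]), 'wrist_force': array([ 0.07243011,  1.27626945, -1.00824605]), 'moment': array([ 0.0125171 , -0.01839392, -0.03957012]), 'finger_force': 0.0, 'finger_gap': 93.72683965272022}
top [[0.02, 1.0, -0.08, 418.79], [-1.0, 0.02, 0.0, -4.91], [0.01, 0.08, 1.0, 1230.69], [0.0, 0.0, 0.0, 1.0]] [[487.6, 0.0, 276.0], [0.0, 487.6, 217.8], [0.0, 0.0, 1.0]]
side [[-0.97, 0.16, -0.2, 327.51], [-0.26, -0.52, 0.82, 769.71], [0.02, 0.84, 0.54, 585.4], [0.0, 0.0, 0.0, 1.0]] [[404.8, 0.0, 283.8], [0.0, 404.8, 215.3], [0.0, 0.0, 1.0]]
```

View pics/top0.png

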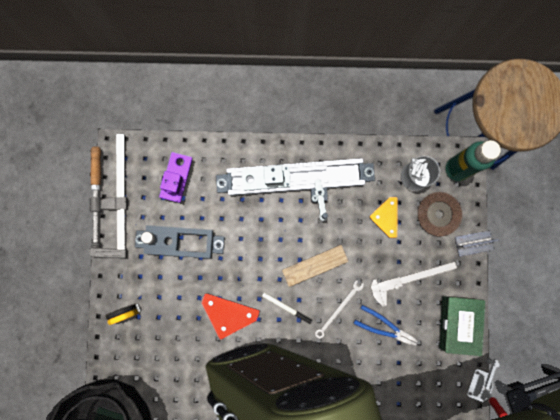

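View pics/side0.png

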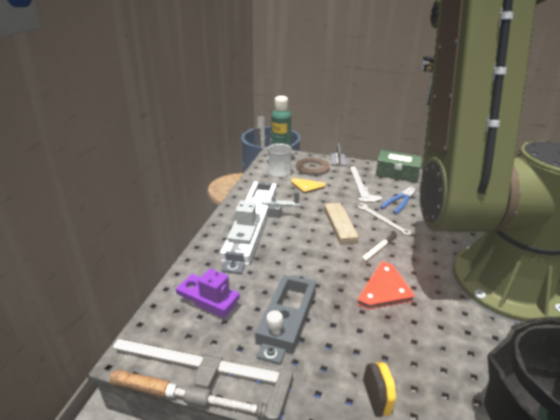

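The top view shows the rail from (216,182) to (375,172), with the stop's block at (275,175) and its ear at (250,177). The keeper peg is at (322,215). The base has its pocket at (193,242), bore at (170,240) and pin at (147,238). Next I'll enlarge those areas.

```bash
python3 - <<'E'
from h import *
im,c=load('top0')
a=cv2.resize(im[150:225,210:380],None,fx=4.5,fy=4.5,interpolation=cv2.INTER_CUBIC)
b=cv2.resize(im[220:268,130:230],None,fx=5,fy=5,interpolation=cv2.INTER_CUBIC)
o=np.zeros((a.shape[0]+b.shape[0],800,3),np.uint8);o[:a.shape[0],:a.shape[1]]=a;o[a.shape[0]:,:b.shape[1]]=b
cv2.imwrite('pics/crop0.png',o[:600,:,::-1])
E
```

```text
(no output)
```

View pics/crop0.png

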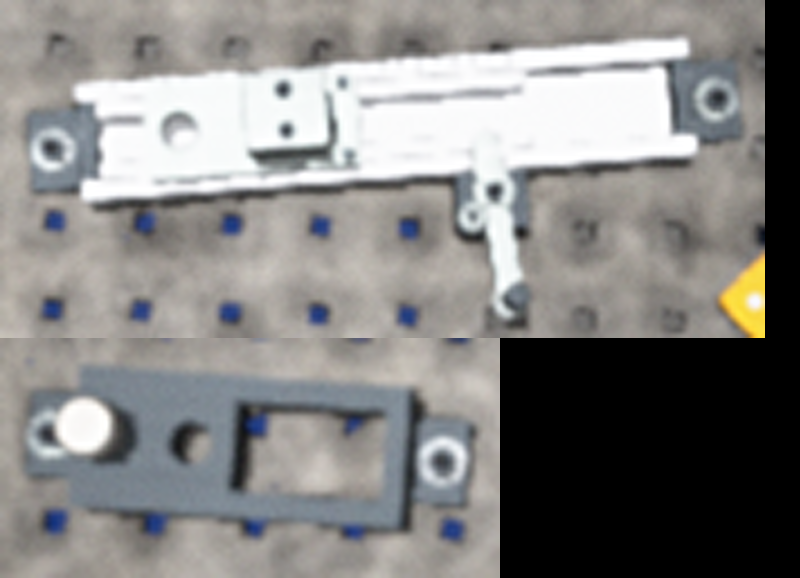

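The crop shows the rail bolts at (53,150) and (715,98), the stop bore at (180,130), the block top around (290,110), the pivot at (494,190) and the peg at (515,295). The base has corners near (82,368) to (405,530), its bore at (192,443) and the pin head at (85,425).

```bash
cat > m.py <<'E'
from h import *
im,c=load('top0')
A=lambda *p:[((u+.5)/4.5-.5+210,(v+.5)/4.5-.5+150) for u,v in p]
B=lambda *p:[((u+.5)/5-.5+130,(v-338+.5)/5-.5+220) for u,v in p]
r=pix2w(c,A((53,150),(715,98)),[8,8]); rc=r.mean(0); d=r[0]-r[1]; ry=np.arctan2(-d[0],d[1])
print('rail',r.round(1).tolist(),rc.round(1),'yaw',ry,np.hypot(*d[:2]))
t=pix2w(c,A((78,92),(688,47),(695,150),(88,195)),[30]*4); print('railtop corners',t.round(1).tolist(),t.mean(0))
k=pix2w(c,A((494,190),(515,295)),[38,72]); print('pivot,peg',k.round(1).tolist(),np.hypot(*(k[0]-k[1])[:2]))
s=pix2w(c,A((180,130),(288,110)),[44,86]); print('stop bore, blk',s.round(1).tolist())
b=pix2w(c,B((47,433),(442,461)),[8,8]); bt=pix2w(c,B((82,368),(413,388),(405,530),(70,503)),[30]*4); d=b[0]-b[1]
print('base',b.round(1).tolist(),b.mean(0),'yaw',np.arctan2(-d[0],d[1]),'len',np.hypot(*d[:2]));print(bt.round(1).tolist(),bt.mean(0))
p=pix2w(c,B((85,425),(192,443)),[68,30]);print('pin,bore',p.round(1).tolist())
for nm,y,o in(('rail',ry,rc),):
  R=lambda a,x,yy:(o[0]+np.cos(a)*x-np.sin(a)*yy,o[1]+np.sin(a)*x+np.cos(a)*yy)
  print('pivot from rail',R(y,-46,-55),'open',R(y,0,-120))
E
python3 m.py
```

```text
rail [[598.6, 130.2, 8.0], [636.0, -241.8, 8.0]] [617.3 -55.8   8. ] yaw 0.10014667477011219 373.8915323190197
railtop corners [[628.0, 114.9, 30.0], [660.3, -222.4, 30.0], [602.8, -226.6, 30.0], [570.8, 107.8, 30.0]] [615.48619885 -56.56669701  30.        ]
pivot,peg [[577.2, -115.1, 38.0], [516.8, -123.8, 72.0]] 60.972884056519256
stop bore, blk [[605.8, 57.3, 44.0], [611.0, -1.5, 86.0]]
base [[453.8, 332.4, 8.0], [443.9, 134.3, 8.0]] [448.83956901 233.30805537   8.        ] yaw -0.050296611384646354 len 198.34691240401466
[[485.5, 310.4, 30.0], [479.0, 147.1, 30.0], [409.2, 148.9, 30.0], [419.1, 313.6, 30.0]] [448.23019057 229.99180385  30.        ]
pin,bore [[456.3, 297.9, 68.0], [449.7, 254.9, 30.0]]
pivot from rail (np.float64(577.0323539188129), np.float64(-115.10314044428925)) open (np.float64(629.3005296919439), np.float64(-175.17840824518288))
```

Emit:
arm_command(targets=[{"hand":1,"x":0,"y":0,"z":0,"yaw":0.117},{"hand":1,"x":0,"y":0,"z":0,"yaw":0.117},{"hand":1,"x":0.034,"y":-0.033,"z":0,"yaw":0},{"hand":1,"x":0.034,"y":-0.033,"z":0,"yaw":0},{"hand":1,"x":0.034,"y":-0.033,"z":0,"yaw":0},{"hand":1,"x":0.034,"y":-0.033,"z":0,"yaw":0},{"hand":1,"x":0.034,"y":-0.033,"z":0,"yaw":0},{"hand":1,"x":0.034,"y":-0.033,"z":0,"yaw":0},{"hand":1,"x":0.034,"y":-0.033,"z":0,"yaw":0},{"hand":1,"x":0.034,"y":-0.033,"z":0,"yaw":0}])

```text
clock: 1.1
eef_pos: [425.4, -228.1, 205.4]
eef_rot: [-3.142, 0.0, 0.1]
wrist_force: [1.3, -1.1, -0.0]
finger_gap: 94.0
finger_force: 0.0
```

Emit:
arm_command(targets=[{"hand":1,"x":0.034,"y":-0.033,"z":0,"yaw":0},{"hand":1,"x":0.034,"y":-0.033,"z":0,"yaw":0},{"hand":1,"x":0.0,"y":0,"z":0,"yaw":0},{"hand":1,"x":0.0,"y":0,"z":0,"yaw":0}])

```text
clock: 1.5
eef_pos: [485.7, -156.7, 205.0]
eef_rot: [-3.141, 0.001, 0.102]
wrist_force: [-0.3, -0.6, 0.3]
finger_gap: 94.2
finger_force: 0.0
```

```bash
python3 - <<'E'
from h import *
s=manip.read_state(); print(s['eef_pos'],s['eef_rot'],s['joints'],s['clock'])
im,c=snap('wrist','w1'); print(np.round(c['cam_to_world'],2).tolist())
E
```

```text
[ 485.68830578 -156.74027312  204.98128677] [-3.14126214e+00  9.42283273e-04  1.01798617e-01] [-3.83864537e-01  2.12546198e-01  1.63171956e+00 -1.53207086e-04
  1.29831451e+00  1.08517463e+00] 1.5
[[0.1, 0.95, 0.28, 568.57], [-0.99, 0.1, 0.03, -148.13], [0.0, -0.28, 0.96, 384.38], [0.0, 0.0, 0.0, 1.0]]
```

View pics/w1.png

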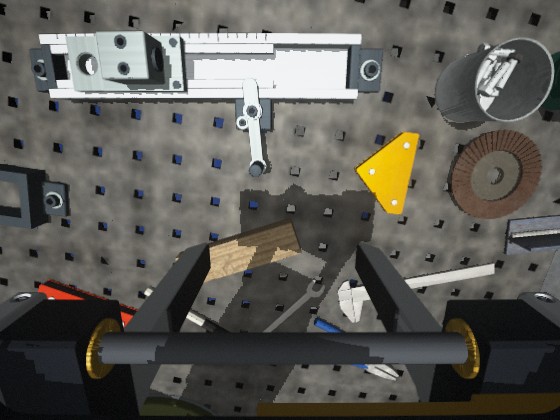

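The close view shows the rail straight, with bolts at (40,68) and (370,70). The keeper pivot is at (252,111), the peg top at (258,169) and the stop bore at (86,64).

```bash
python3 - <<'E'
from h import *
im,c=load('w1')
r=pix2w(c,[(40,68),(370,70),(86,64),(252,111),(258,169),(53,197)],[8,8,44,38,72,8]); print(r.round(1)); d=r[0]-r[1]; print(r[:2].mean(0),np.arctan2(-d[0],d[1]),np.hypot(*d[:2]))
x=pix2w(c,[(38,37),(361,36),(359,99),(51,99)],[30]*4);print(x.round(1),x.mean(0))
E
```

```text
[[ 601.1  134.8    8. ]
 [ 636.1 -242.1    8. ]
 [ 606.2   59.2   44. ]
 [ 577.  -114.4   38. ]
 [ 520.  -128.1   72. ]
 [ 447.8  135.8    8. ]]
[618.58225887 -53.65537156   8.        ] 0.09250525611272746 378.4824039924611
[[ 629.7  117.1   30. ]
 [ 663.5 -221.4   30. ]
 [ 601.8 -229.8   30. ]
 [ 568.2  109.4   30. ]] [615.78766649 -56.1631129   30.        ]
```

Emit:
arm_command(targets=[{"hand":1,"x":0.0357,"y":-0.0273,"z":0,"yaw":0},{"hand":0,"x":0,"y":0,"z":0.04,"yaw":0},{"hand":0,"x":0,"y":0,"z":0.04,"yaw":0},{"hand":0,"x":0,"y":0,"z":0.04,"yaw":0},{"hand":0,"x":0,"y":0,"z":0.022,"yaw":0},{"hand":0,"x":0,"y":0,"z":0.02,"yaw":0},{"hand":-1,"x":0,"y":0,"z":0,"yaw":0},{"hand":-1,"x":0,"y":0,"z":0,"yaw":0},{"hand":-1,"x":0,"y":0,"z":0,"yaw":0},{"hand":-1,"x":0,"y":0,"z":0,"yaw":0}], newtons=15)

```text
clock: 2.55
eef_pos: [518.9, -127.1, 44.6]
eef_rot: [3.141, -0.002, 0.099]
wrist_force: [-0.5, 0.2, -0.5]
finger_gap: 25.5
finger_force: 0.0
```

Emit:
arm_command(targets=[{"hand":-1,"x":0,"y":0,"z":0,"yaw":0},{"hand":-1,"x":0,"y":0,"z":0,"yaw":0}])

```text
clock: 2.75
eef_pos: [518.7, -126.7, 44.0]
eef_rot: [3.141, -0.001, 0.1]
wrist_force: [-1.2, 0.6, 4.4]
finger_gap: 13.7
finger_force: 15.0
```

Emit:
arm_command(targets=[{"hand":-1,"x":0.0016,"y":0.0089,"z":0,"yaw":0},{"hand":-1,"x":0.0029,"y":0.0085,"z":0,"yaw":0},{"hand":-1,"x":0.0041,"y":0.008,"z":0,"yaw":0},{"hand":-1,"x":0.0053,"y":0.0073,"z":0,"yaw":0},{"hand":-1,"x":0.0063,"y":0.0064,"z":0,"yaw":0},{"hand":-1,"x":0.0072,"y":0.0054,"z":0,"yaw":0},{"hand":-1,"x":0.0079,"y":0.0043,"z":0,"yaw":0},{"hand":-1,"x":0.0085,"y":0.0031,"z":0,"yaw":0},{"hand":-1,"x":0.0059,"y":0.0013,"z":0,"yaw":0},{"hand":-1,"x":0.006,"y":0.0007,"z":0,"yaw":0}])

```text
clock: 3.75
eef_pos: [579.3, -174.3, 43.8]
eef_rot: [-3.141, 0.001, 0.1]
wrist_force: [-5.3, 6.2, 6.9]
finger_gap: 13.3
finger_force: 15.0
```

Emit:
arm_command(targets=[{"hand":-1,"x":0,"y":0,"z":0,"yaw":0},{"hand":0,"x":0,"y":0,"z":0,"yaw":0},{"hand":0,"x":0,"y":0,"z":0,"yaw":0},{"hand":0,"x":0,"y":0,"z":0,"yaw":0},{"hand":0,"x":0,"y":0,"z":-0.03,"yaw":0},{"hand":0,"x":0,"y":0,"z":-0.04,"yaw":0},{"hand":1,"x":0,"y":0,"z":-0.05,"yaw":0},{"hand":1,"x":0,"y":0,"z":-0.04,"yaw":0},{"hand":1,"x":0,"y":0,"z":0,"yaw":0}])

```text
clock: 4.65
eef_pos: [581.0, -175.5, 209.6]
eef_rot: [3.137, -0.009, 0.1]
wrist_force: [-0.3, 0.4, -0.1]
finger_gap: 67.7
finger_force: 0.0
```

Emit:
arm_command(targets=[{"hand":1,"x":-0.011,"y":-0.045,"z":0,"yaw":0},{"hand":1,"x":-0.011,"y":-0.045,"z":0,"yaw":0},{"hand":1,"x":-0.011,"y":-0.045,"z":0,"yaw":0},{"hand":1,"x":-0.01,"y":-0.045,"z":0,"yaw":0},{"hand":1,"x":0,"y":0,"z":0,"yaw":0},{"hand":1,"x":0,"y":0,"z":0,"yaw":0}])

```text
clock: 5.25
eef_pos: [518.3, 0.5, 203.2]
eef_rot: [3.141, 0.0, 0.101]
wrist_force: [0.5, -1.0, -0.3]
finger_gap: 94.1
finger_force: 0.0
```

```bash
python3 - <<'E'
from h import *
s=manip.read_state(); print(s['eef_pos'],s['eef_rot'],s['clock'])
im,c=snap('wrist','w2')
o=cv2.resize(im[0:220,60:560],None,fx=1.6,fy=1.6,interpolation=cv2.INTER_CUBIC); cv2.imwrite('pics/w2c.png',o[:,:,::-1])
E
```

```text
[518.33712475   0.5484589  203.19974451] [3.14143656e+00 1.38845851e-04 1.01439345e-01] 5.25
```

View pics/w2c.png

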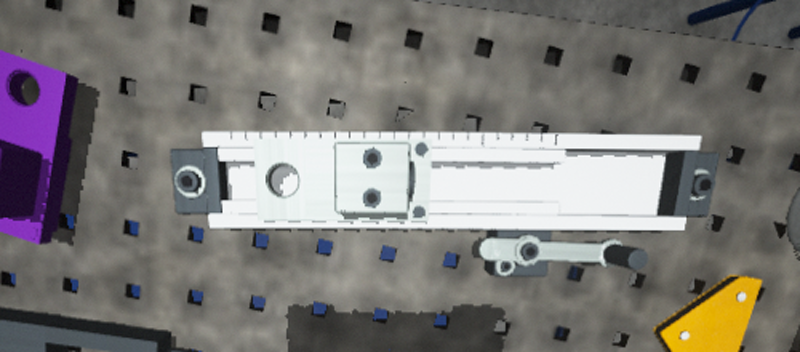

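The keeper is now fully open, lying along the rail with its nose clear of the slot. The block top is centred at crop (372,178), the stop bore is at (282,180), and the purple look-alike is at the far left.

```bash
python3 - <<'E'
from h import *
im,c=load('w2')
f=lambda p:[((u+.5)/1.6-.5+60,(v+.5)/1.6-.5) for u,v in p]
r=pix2w(c,f([(187,182),(702,184),(282,181),(372,158),(372,197),(336,142),(408,142),(408,212),(337,212)]),[8,8,44]+[86]*6); print(r.round(1)); d=r[0]-r[1]; print(r[:2].mean(0),np.arctan2(-d[0],d[1]),r[5:].mean(0), r[3:5].mean(0))
E
```

```text
[[ 5.988e+02  1.336e+02  8.000e+00]
 [ 6.368e+02 -2.460e+02  8.000e+00]
 [ 6.059e+02  5.870e+01  4.400e+01]
 [ 6.231e+02  1.800e+00  8.600e+01]
 [ 6.017e+02 -5.000e-01  8.600e+01]
 [ 6.296e+02  2.320e+01  8.600e+01]
 [ 6.338e+02 -1.760e+01  8.600e+01]
 [ 5.954e+02 -2.270e+01  8.600e+01]
 [ 5.911e+02  1.910e+01  8.600e+01]]
[617.83518139 -56.17884345   8.        ] 0.09983484267718042 [6.12473255e+02 5.12634315e-01 8.60000000e+01] [612.41529464   0.66026285  86.        ]
```

Emit:
arm_command(targets=[{"hand":1,"x":0.047,"y":0.0047,"z":0,"yaw":0},{"hand":1,"x":0.0465,"y":0.0047,"z":0,"yaw":0},{"hand":1,"x":0,"y":0,"z":0.045,"yaw":0},{"hand":1,"x":0,"y":0,"z":0.045,"yaw":0},{"hand":1,"x":0,"y":0,"z":0.045,"yaw":0},{"hand":0.3,"x":0,"y":0,"z":0.018,"yaw":0},{"hand":0,"x":0,"y":0,"z":0,"yaw":0},{"hand":-0.3,"x":0,"y":0,"z":0,"yaw":0},{"hand":-0.3,"x":0,"y":0,"z":0,"yaw":0},{"hand":-0.3,"x":0,"y":0,"z":0,"yaw":0}], newtons=20)

```text
clock: 6.3
eef_pos: [613.0, -0.4, 51.4]
eef_rot: [3.141, -0.002, 0.099]
wrist_force: [0.4, -0.2, 0.1]
finger_gap: 57.5
finger_force: 0.0
```

Emit:
arm_command(targets=[{"hand":-1,"x":0,"y":0,"z":0,"yaw":0},{"hand":-1,"x":0,"y":0,"z":0,"yaw":0},{"hand":-1,"x":0,"y":0,"z":0,"yaw":0}])

```text
clock: 6.6
eef_pos: [612.8, -0.2, 51.1]
eef_rot: [3.141, -0.001, 0.1]
wrist_force: [-1.2, -3.4, 5.4]
finger_gap: 47.9
finger_force: 20.0
```

Emit:
arm_command(targets=[{"hand":-1,"x":0,"y":0,"z":0,"yaw":0},{"hand":-1,"x":0,"y":0,"z":0,"yaw":0}])

```text
clock: 6.8
eef_pos: [612.8, -0.2, 51.2]
eef_rot: [3.141, -0.001, 0.1]
wrist_force: [-1.3, -2.3, 6.5]
finger_gap: 47.7
finger_force: 20.0
```

Emit:
arm_command(targets=[{"hand":-1,"x":0,"y":0.01,"z":0,"yaw":0},{"hand":-1,"x":0,"y":0.015,"z":0,"yaw":0},{"hand":-1,"x":0,"y":0.015,"z":0,"yaw":0},{"hand":-1,"x":0,"y":0.015,"z":0,"yaw":0},{"hand":-1,"x":0,"y":0.015,"z":0,"yaw":0},{"hand":-1,"x":0,"y":0,"z":0,"yaw":0}], newtons=40)

```text
clock: 7.4
eef_pos: [620.0, -71.0, 51.1]
eef_rot: [3.141, -0.001, 0.099]
wrist_force: [0.0, -7.2, 4.8]
finger_gap: 47.8
finger_force: 40.0
```

Emit:
arm_command(targets=[{"hand":-1,"x":0,"y":0.015,"z":0,"yaw":0},{"hand":-1,"x":0,"y":0.015,"z":0,"yaw":0},{"hand":-1,"x":0,"y":0.015,"z":0,"yaw":0},{"hand":-1,"x":0,"y":0.015,"z":0,"yaw":0},{"hand":-1,"x":0,"y":0.015,"z":0,"yaw":0},{"hand":-1,"x":0,"y":0.015,"z":0,"yaw":0},{"hand":-1,"x":0,"y":0.014,"z":0,"yaw":0},{"hand":-1,"x":0,"y":0,"z":0,"yaw":0},{"hand":-1,"x":0,"y":0,"z":0,"yaw":0}])

```text
clock: 8.3
eef_pos: [630.3, -174.1, 51.2]
eef_rot: [3.14, -0.002, 0.099]
wrist_force: [-0.1, -6.2, 4.5]
finger_gap: 47.8
finger_force: 40.0
```

Emit:
arm_command(targets=[{"hand":-1,"x":0,"y":0,"z":-0.004,"yaw":0},{"hand":-1,"x":0,"y":0,"z":-0.004,"yaw":0},{"hand":-1,"x":0,"y":0,"z":0,"yaw":0}])

```text
clock: 8.6
eef_pos: [629.8, -172.8, 58.6]
eef_rot: [-3.141, 0.0, 0.1]
wrist_force: [-0.3, 0.0, -3.6]
finger_gap: 47.5
finger_force: 40.0
```

Emit:
arm_command(targets=[{"hand":-1,"x":0,"y":0,"z":-0.006,"yaw":0},{"hand":-1,"x":0,"y":0,"z":-0.01,"yaw":0},{"hand":-1,"x":0,"y":0,"z":-0.02,"yaw":0},{"hand":-1,"x":0,"y":0,"z":-0.03,"yaw":0},{"hand":-1,"x":0,"y":0,"z":-0.04,"yaw":0},{"hand":-1,"x":0,"y":0,"z":0,"yaw":0},{"hand":-1,"x":0,"y":0,"z":0,"yaw":0}], newtons=55)

```text
clock: 9.3
eef_pos: [629.9, -173.1, 165.1]
eef_rot: [3.141, -0.001, 0.1]
wrist_force: [0.2, -0.2, -4.6]
finger_gap: 47.7
finger_force: 55.0
```

```bash
python3 - <<'E'
from h import *
s=manip.read_state(); print(s['eef_pos'],s['eef_rot'],s['wrist_force'],s['moment'])
a,_=snap('wrist','w3');b,_=snap('side','s3')
cv2.imwrite('pics/w3c.png',np.hstack([cv2.resize(a,(400,300),interpolation=3),cv2.resize(b[150:300,190:390],(400,300),interpolation=2)])[:,:,::-1])
E
```

```text
[ 629.91900949 -173.10481413  165.14445154] [ 3.14098691e+00 -1.29872277e-03  9.98856820e-02] [ 0.1502979  -0.23275873 -4.61256326] [0.01426715 0.02256859 0.0528301 ]
```

View pics/w3c.png

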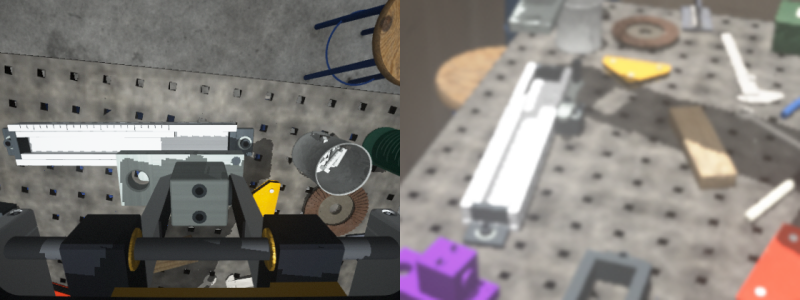

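The stop is held clear of the rail. Its ear bore is visible at about (139,181) in the left half. Next I'll measure where the bore sits relative to the TCP.

```bash
python3 - <<'E'
from h import *
im,c=load('w3'); g=cv2.cvtColor(im,cv2.COLOR_RGB2GRAY)
cv2.imwrite('pics/w3b.png',cv2.resize(im[190:330,150:360],None,fx=3.8,fy=3.8,interpolation=2)[:,:,::-1])
p=np.array([629.9,-173.1]);a=.1
for z in(158,):
  w=pix2w(c,[(195,253)],[z])[0]; d=w[:2]-p; print(w,'rail frame',d@[np.cos(a),np.sin(a)],d@[-np.sin(a),np.cos(a)])
E
```

```text
[ 623.66221146 -115.06705511  158.        ] rail frame -0.4129984138820278 58.36576162800821
```

View pics/w3b.png

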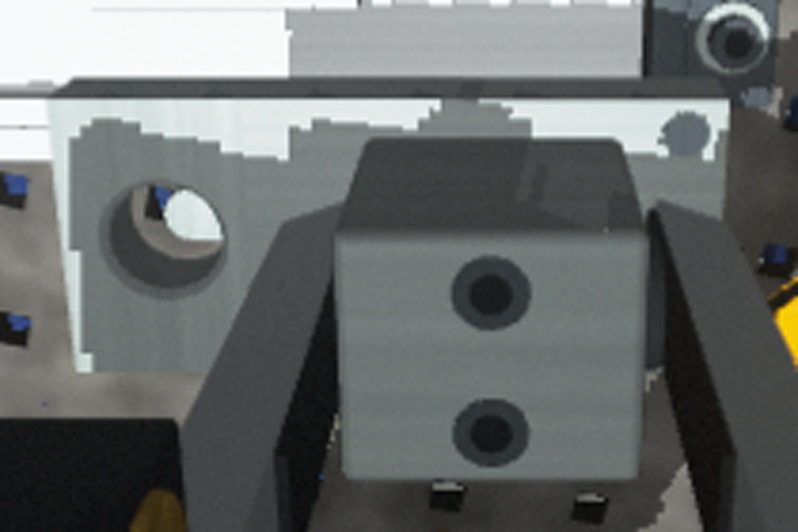

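The ear bore centres at crop (167,238). That puts the stop's origin about 1–2 mm to +y of the grip centre, because a fence plate on the −y face widens the grip to 47.7 mm. I'll now move over to view the base.

Emit:
arm_command(targets=[{"hand":-1,"x":0,"y":0,"z":0,"yaw":0.147},{"hand":-1,"x":-0.015,"y":-0.016,"z":0,"yaw":0},{"hand":-1,"x":-0.0272,"y":-0.029,"z":0,"yaw":0},{"hand":-1,"x":-0.0272,"y":-0.029,"z":0,"yaw":0},{"hand":-1,"x":-0.0272,"y":-0.029,"z":0,"yaw":0},{"hand":-1,"x":-0.0272,"y":-0.029,"z":0,"yaw":0},{"hand":-1,"x":-0.0272,"y":-0.029,"z":0,"yaw":0},{"hand":-1,"x":-0.0272,"y":-0.029,"z":0,"yaw":0},{"hand":-1,"x":-0.0272,"y":-0.029,"z":0,"yaw":0},{"hand":-1,"x":-0.0272,"y":-0.029,"z":0,"yaw":0}])

```text
clock: 10.4
eef_pos: [407.3, 86.5, 163.3]
eef_rot: [3.141, 0.002, -0.047]
wrist_force: [1.2, 0.2, -3.5]
finger_gap: 47.6
finger_force: 55.0
```

Emit:
arm_command(targets=[{"hand":-1,"x":-0.0272,"y":-0.029,"z":0,"yaw":0},{"hand":-1,"x":-0.0272,"y":-0.029,"z":0,"yaw":0},{"hand":-1,"x":-0.0272,"y":-0.029,"z":0,"yaw":0},{"hand":-1,"x":-0.012,"y":-0.013,"z":0,"yaw":0},{"hand":-1,"x":0,"y":0,"z":0,"yaw":0},{"hand":-1,"x":0,"y":0,"z":0,"yaw":0}])

```text
clock: 11.0
eef_pos: [320.0, 189.8, 163.8]
eef_rot: [3.141, 0.001, -0.046]
wrist_force: [-0.2, -0.6, -4.5]
finger_gap: 47.5
finger_force: 55.0
```

```bash
python3 - <<'E'
from h import *
s=manip.read_state(); print(s['eef_pos'],s['eef_rot'],s['wrist_force'],s['joints'])
im,c=snap('wrist','w4')
cv2.imwrite('pics/w4b.png',cv2.resize(im[0:400],None,fx=1.42,fy=1.42,interpolation=2)[:,:,::-1])
E
```

```text
[320.02993102 189.78750856 163.82231376] [ 3.14088696e+00  1.06263019e-03 -4.61977699e-02] [-0.22498429 -0.60152158 -4.50227402] [ 4.36848058e-01 -6.27579895e-02  2.02894597e+00 -1.42294568e-04
  1.17667351e+00  2.05389650e+00]
```

View pics/w4b.png

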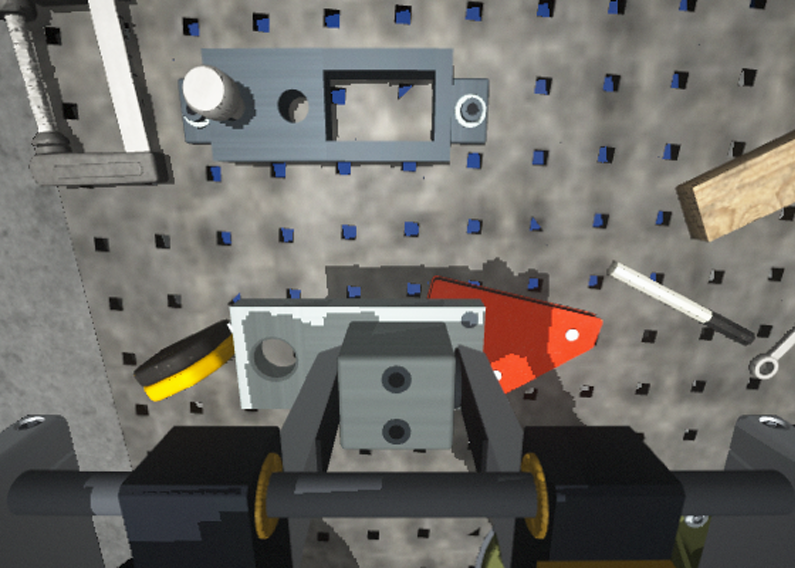

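The base pocket rim spans crop (326,70) to (434,141), with the bore at (293,106), the right bolt at (470,110) and the pin head top at (205,88). The held stop's bore is at (275,358).

```bash
python3 - <<'E'
from h import *
im,c=load('w4')
f=lambda p:[((u+.5)/1.42-.5,(v+.5)/1.42-.5) for u,v in p]
r=pix2w(c,f([(326,70),(434,70),(433,141),(326,141),(293,106),(470,110),(203,48),(452,48)]),[30]*5+[8,30,30]);print(r.round(1),r[:4].mean(0))
d=r[:4].mean(0)-r[4]; print('yaw',np.arctan2(d[0],-d[1]),np.hypot(*d[:2]))
e=r[6]-r[7];print('edge yaw',np.arctan2(-e[0],e[1]),np.hypot(*e[:2]))
for q in((1,2),(0,3)): print(np.hypot(*(r[q[0]]-r[q[1]])[:2]))
print('pin',pix2w(c,f([(205,88)]),[68]))
w=pix2w(c,f([(275,358)]),[163.8-21+14])[0]; t=np.array([320.03,189.79]);a=-.046;g=w[:2]-t
print('ear bore rel TCP',g@[np.cos(a),np.sin(a)],g@[-np.sin(a),np.cos(a)])
E
```

```text
[[471.2 232.1  30. ]
 [467.9 161.2  30. ]
 [423.9 163.   30. ]
 [427.3 236.2  30. ]
 [450.5 256.3  30. ]
 [445.2 134.2   8. ]
 [488.3 311.   30. ]
 [480.4 149.2  30. ]] [447.57040865 198.13950635  30.        ]
yaw -0.04954588714713809 58.1910631109984
edge yaw -0.04877386138919651 161.94170781556193
44.09443187413579
44.13759237049451
pin [[457.06361899 298.16950875  68.        ]]
ear bore rel TCP 0.36403161736018086 59.3417883156736
```

Emit:
arm_command(targets=[{"hand":-1,"x":0.03,"y":-0.0032,"z":0,"yaw":0.003},{"hand":-1,"x":0.034,"y":-0.0032,"z":0,"yaw":0},{"hand":-1,"x":0.034,"y":-0.0032,"z":0,"yaw":0},{"hand":-1,"x":0.029,"y":-0.0032,"z":0,"yaw":0},{"hand":-1,"x":0,"y":0,"z":0.02,"yaw":0},{"hand":-1,"x":0,"y":0,"z":0.03,"yaw":0},{"hand":-1,"x":0,"y":0,"z":0.025,"yaw":0},{"hand":-1,"x":0,"y":0,"z":0.012,"yaw":0},{"hand":-1,"x":0,"y":0,"z":0,"yaw":0},{"hand":-1,"x":0,"y":0,"z":0,"yaw":0}])

```text
clock: 12.05
eef_pos: [448.5, 196.2, 78.2]
eef_rot: [-3.141, -0.001, -0.051]
wrist_force: [0.6, 0.1, -4.4]
finger_gap: 47.4
finger_force: 55.0
```

```bash
python3 - <<'E'
from h import *
s=manip.read_state(); print(s['eef_pos'],s['eef_rot'],s['wrist_force'])
im,c=snap('wrist','w5'); b,cb=snap('side','s5')
cv2.imwrite('pics/w5b.png',np.hstack([cv2.resize(im[190:390,100:300],(400,400),interpolation=2),cv2.resize(b[240:370,220:350],(400,400),interpolation=2)])[:,:,::-1])
E
```

```text
[448.48156156 196.20527896  78.1918562 ] [-3.14134223e+00 -6.92958869e-04 -5.07629524e-02] [ 0.58947281  0.05014966 -4.36308731]
```

View pics/w5b.png

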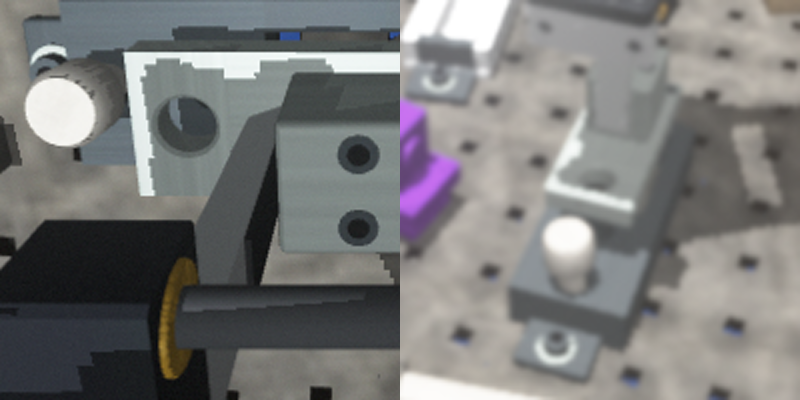

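The stop hovers just above the pocket with its ear over the bore, and the pin is clear of it. I'll make a small correction and descend gently.

Emit:
arm_command(targets=[{"hand":-1,"x":-0.0008,"y":-0.0004,"z":0,"yaw":0},{"hand":-1,"x":0,"y":0,"z":0.004,"yaw":0},{"hand":-1,"x":0,"y":0,"z":0.003,"yaw":0},{"hand":-1,"x":0,"y":0,"z":0.003,"yaw":0},{"hand":-1,"x":0,"y":0,"z":0.002,"yaw":0},{"hand":-1,"x":0,"y":0,"z":0,"yaw":0}])

```text
clock: 12.75
eef_pos: [446.9, 196.8, 65.1]
eef_rot: [3.141, 0.001, -0.05]
wrist_force: [0.3, -0.6, -4.6]
finger_gap: 47.4
finger_force: 55.0
```

Emit:
arm_command(targets=[{"hand":-1,"x":0,"y":0,"z":0.004,"yaw":0},{"hand":-1,"x":0,"y":0,"z":0.004,"yaw":0},{"hand":-1,"x":0,"y":0,"z":0.003,"yaw":0},{"hand":-1,"x":0,"y":0,"z":0.002,"yaw":0},{"hand":-1,"x":0,"y":0,"z":0,"yaw":0}])

```text
clock: 13.25
eef_pos: [446.9, 196.8, 52.1]
eef_rot: [3.141, 0.001, -0.05]
wrist_force: [-0.4, 0.3, -3.6]
finger_gap: 47.8
finger_force: 55.0
```

Emit:
arm_command(targets=[{"hand":-1,"x":0,"y":0,"z":0.001,"yaw":0},{"hand":-1,"x":0,"y":0,"z":0.0005,"yaw":0},{"hand":-1,"x":0,"y":0,"z":0.0005,"yaw":0},{"hand":-1,"x":0,"y":0,"z":0,"yaw":0}])

```text
clock: 13.65
eef_pos: [447.2, 196.9, 51.1]
eef_rot: [-3.142, -0.0, -0.05]
wrist_force: [-4.5, -1.1, 5.3]
finger_gap: 47.7
finger_force: 55.0
```

Emit:
arm_command(targets=[{"hand":0.3,"x":0,"y":0,"z":0,"yaw":0},{"hand":0.6,"x":0,"y":0,"z":0,"yaw":0},{"hand":0.6,"x":0,"y":0,"z":0,"yaw":0},{"hand":0.6,"x":0,"y":0,"z":-0.02,"yaw":0},{"hand":0.6,"x":0,"y":0,"z":-0.047,"yaw":0},{"hand":0.6,"x":0,"y":0,"z":-0.047,"yaw":0},{"hand":0.6,"x":-0.04,"y":-0.029,"z":0,"yaw":0},{"hand":0.6,"x":-0.041,"y":-0.03,"z":0,"yaw":0},{"hand":0.6,"x":0,"y":-0.03,"z":0,"yaw":0},{"hand":0.6,"x":0,"y":0,"z":0,"yaw":0}])

```text
clock: 14.65
eef_pos: [370.7, 291.7, 164.9]
eef_rot: [-3.14, -0.001, -0.047]
wrist_force: [-0.1, -0.5, -0.0]
finger_gap: 75.4
finger_force: 0.0
```

```bash
python3 - <<'E'
from h import *
s=manip.read_state(); print(s['eef_pos'],s['eef_rot'],s['wrist_force'],s['finger_gap'])
im,c=snap('wrist','w6')
cv2.imwrite('pics/w6b.png',cv2.resize(im[60:280,160:480],None,fx=2.5,fy=2.5,interpolation=2)[:,:,::-1])
E
```

```text
[370.65067955 291.71556931 164.85697072] [-3.14048817e+00 -9.45537989e-04 -4.72141632e-02] [-0.06816521 -0.52458934 -0.0338253 ] 75.41474909792454
```

View pics/w6b.png

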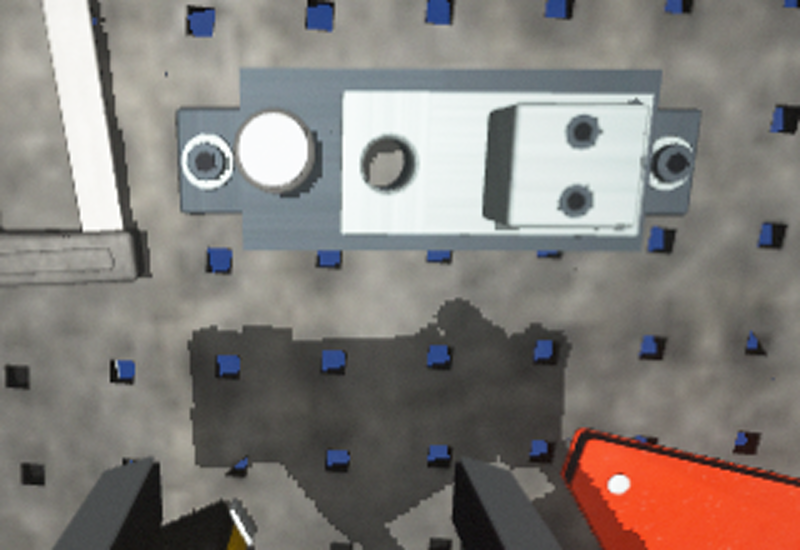

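The stop is fully seated on the base, with its ear bore at crop (388,163) and the base bore visible through it. The pin head is at (274,149). That was my tenth picture, so from here I'll use numbers only.

```bash
python3 - <<'E'
from h import *
im,c=load('w6')
f=lambda u,v:((u+.5)/2.5-.5+160,(v+.5)/2.5-.5+60)
g=cv2.cvtColor(im,cv2.COLOR_RGB2GRAY); m=((g>225)*255).astype(np.uint8)
u0,v0=f(273,148)
k=cv2.findContours(m,cv2.RETR_EXTERNAL,cv2.CHAIN_APPROX_NONE)[0]
k=min(k,key=lambda q:np.hypot(*(q.reshape(-1,2).mean(0)-[u0,v0]))); (pc,r)=cv2.minEnclosingCircle(k); print(pc,r,cv2.contourArea(k),(u0,v0))
P=pix2w(c,[pc],[68])[0]; P2=pix2w(c,[(pc[0]+r,pc[1])],[68])[0]; print('pin',P,'rad',np.hypot(*(P2-P)[:2]))
print('bore',pix2w(c,[f(388,163)],[44]), 'holes',pix2w(c,[f(583,131),f(576,200)],[86,86]).mean(0))
E
```

```text
(268.6739196777344, 119.23912811279297) 14.242962837219238 574.5 (268.9, 118.9)
pin [457.16763781 299.68326664  68.        ] rad 12.422693651768318
bore [[450.26032933 257.02361176  44.        ]] holes [446.96997312 198.42023835  86.        ]
```

Emit:
arm_command(targets=[{"hand":0.3,"x":0,"y":0,"z":0,"yaw":-0.148},{"hand":0.3,"x":0,"y":0,"z":0,"yaw":-0.148},{"hand":0.3,"x":0,"y":0,"z":0,"yaw":-0.148},{"hand":0.3,"x":0,"y":0,"z":0,"yaw":-0.148},{"hand":0.3,"x":0,"y":0,"z":0,"yaw":-0.148},{"hand":0.3,"x":0,"y":0,"z":0,"yaw":-0.148},{"hand":0.3,"x":0,"y":0,"z":0,"yaw":-0.148},{"hand":0.3,"x":0,"y":0,"z":0,"yaw":-0.148},{"hand":0.3,"x":0,"y":0,"z":0,"yaw":-0.148},{"hand":0.3,"x":0,"y":0,"z":0,"yaw":-0.148}])

```text
clock: 15.7
eef_pos: [371.7, 288.4, 164.3]
eef_rot: [-3.142, 0.0, 1.435]
wrist_force: [0.3, 0.0, 0.4]
finger_gap: 61.0
finger_force: 0.0
```

Emit:
arm_command(targets=[{"hand":0.3,"x":0,"y":0,"z":0,"yaw":-0.091},{"hand":0.3,"x":0.004,"y":0.029,"z":0,"yaw":0},{"hand":0.3,"x":0.004,"y":0.029,"z":0,"yaw":0},{"hand":0.3,"x":0.0038,"y":0.0273,"z":0,"yaw":0},{"hand":0.3,"x":0,"y":0,"z":0.03,"yaw":0},{"hand":0.3,"x":0,"y":0,"z":0.03,"yaw":0},{"hand":0.3,"x":0,"y":0,"z":0,"yaw":0},{"hand":0.3,"x":0,"y":0,"z":0,"yaw":0}])

```text
clock: 16.5
eef_pos: [457.4, 296.2, 105.0]
eef_rot: [-3.141, 0.0, 1.52]
wrist_force: [0.5, 0.6, 1.3]
finger_gap: 61.1
finger_force: 0.0
```

Emit:
arm_command(targets=[{"hand":0.3,"x":0.003,"y":-0.0004,"z":0,"yaw":0},{"hand":0.3,"x":0,"y":0,"z":0.03,"yaw":0},{"hand":0.3,"x":0,"y":0,"z":0.02,"yaw":0},{"hand":0.3,"x":0,"y":0,"z":0.01,"yaw":0},{"hand":0,"x":0,"y":0,"z":0,"yaw":0},{"hand":-0.2,"x":0,"y":0,"z":0,"yaw":0},{"hand":-1,"x":0,"y":0,"z":0,"yaw":0},{"hand":-1,"x":0,"y":0,"z":0,"yaw":0},{"hand":-1,"x":0,"y":0,"z":0,"yaw":0},{"hand":-1,"x":0,"y":0,"z":0,"yaw":0}], newtons=20)

```text
clock: 17.5
eef_pos: [456.9, 300.0, 45.0]
eef_rot: [3.141, -0.001, 1.521]
wrist_force: [-2.2, 0.2, 6.4]
finger_gap: 27.9
finger_force: 20.0
```

Emit:
arm_command(targets=[{"hand":-1,"x":0,"y":0,"z":0,"yaw":0},{"hand":-1,"x":0,"y":0,"z":0,"yaw":0}])

```text
clock: 17.7
eef_pos: [456.9, 300.1, 45.0]
eef_rot: [3.141, -0.001, 1.521]
wrist_force: [-2.0, -0.2, 6.2]
finger_gap: 27.7
finger_force: 20.0
```

Emit:
arm_command(targets=[{"hand":-1,"x":0,"y":0,"z":-0.01,"yaw":0},{"hand":-1,"x":0,"y":0,"z":-0.015,"yaw":0},{"hand":-1,"x":0,"y":0,"z":-0.02,"yaw":0},{"hand":-1,"x":0,"y":0,"z":-0.02,"yaw":0},{"hand":-1,"x":0,"y":0,"z":-0.01,"yaw":0},{"hand":-1,"x":0,"y":0,"z":0,"yaw":0},{"hand":-1,"x":0,"y":0,"z":0,"yaw":0}], newtons=30)

```text
clock: 18.4
eef_pos: [456.6, 299.6, 118.9]
eef_rot: [-3.141, 0.0, 1.521]
wrist_force: [-0.5, 0.1, -0.5]
finger_gap: 27.1
finger_force: 30.0
```

```bash
python3 - <<'E'
from h import *
s=manip.read_state(); print(s['eef_pos'],s['eef_rot'],s['wrist_force'],s['finger_gap'])
im,c=snap('side','s7'); im0,_=load('s5')
p=s['eef_pos']; 
ax=w2pix(c,[(p[0],p[1],p[2]+23-k) for k in(27,40,54,68)]); print(ax.round(1))
u,v=ax[2]
for row in range(int(ax[0][1])-4,int(ax[3][1])+8,3):
    print(row,im[row,int(u)-14:int(u)+15].mean(1).astype(int).tolist(), int(u)-14)
E
```

```text
[456.57320683 299.63801174 118.85632267] [-3.14105459e+00  4.25321055e-04  1.52081027e+00] [-0.52672236  0.09099615 -0.4907162 ] 27.11212001900154
[[274.  295.5]
 [273.9 301.2]
 [273.8 307.2]
 [273.7 313.1]]
291 [156, 154, 152, 147, 131, 104, 92, 107, 124, 134, 141, 146, 151, 156, 160, 162, 163, 163, 160, 159, 156, 147, 137, 140, 149, 152, 153, 153, 150] 259
294 [152, 152, 152, 150, 138, 119, 108, 114, 123, 130, 135, 139, 143, 146, 148, 150, 150, 150, 149, 147, 142, 132, 126, 137, 149, 152, 152, 153, 153] 259
297 [154, 155, 158, 157, 157, 155, 154, 154, 152, 149, 144, 140, 137, 136, 137, 139, 139, 138, 139, 138, 135, 127, 124, 137, 149, 152, 153, 154, 156] 259
300 [167, 170, 172, 173, 173, 173, 174, 176, 180, 182, 180, 168, 149, 138, 138, 142, 148, 151, 154, 153, 150, 147, 150, 155, 158, 159, 158, 158, 158] 259
303 [162, 163, 165, 167, 170, 172, 176, 179, 181, 178, 170, 156, 141, 131, 132, 138, 144, 149, 152, 152, 150, 148, 151, 157, 160, 161, 160, 159, 159] 259
306 [155, 160, 166, 170, 172, 176, 178, 175, 164, 156, 155, 155, 149, 140, 132, 135, 140, 144, 146, 146, 144, 141, 139, 142, 145, 145, 144, 144, 145] 259
309 [96, 134, 164, 178, 181, 178, 166, 143, 129, 153, 185, 184, 164, 144, 132, 130, 133, 137, 140, 141, 139, 137, 133, 130, 129, 127, 126, 124, 123] 259
312 [106, 113, 123, 138, 154, 159, 155, 151, 153, 157, 157, 155, 154, 148, 136, 128, 129, 132, 135, 137, 135, 133, 125, 113, 102, 98, 99, 104, 114] 259
315 [101, 103, 107, 118, 134, 146, 151, 152, 147, 138, 132, 129, 130, 129, 127, 126, 128, 130, 132, 131, 132, 134, 140, 146, 149, 152, 153, 155, 156] 259
318 [104, 111, 125, 140, 149, 152, 153, 151, 142, 128, 117, 115, 117, 120, 122, 124, 125, 126, 127, 127, 128, 128, 129, 128, 129, 130, 131, 132, 134] 259
```

Emit:
arm_command(targets=[{"hand":-1,"x":-0.02,"y":0,"z":0,"yaw":0},{"hand":-1,"x":-0.023,"y":0,"z":0,"yaw":0},{"hand":-1,"x":0,"y":0,"z":0,"yaw":0},{"hand":-1,"x":0,"y":0,"z":0,"yaw":0}])

```text
clock: 18.85
eef_pos: [454.6, 256.8, 118.9]
eef_rot: [-3.141, 0.0, 1.52]
wrist_force: [0.2, -0.1, -1.3]
finger_gap: 27.3
finger_force: 30.0
```

```bash
python3 - <<'E'
from h import *
a,c=load('s5'); w=pix2w(c,w2pix(c,[(457.2,299.6,68)]),[68])
m=((a.min(2)>200)*255).astype(np.uint8); n,l,st,ce=cv2.connectedComponentsWithStats(m); e=w2pix(c,[(457.2,299.6,68)])[0]; i=min(range(1,n),key=lambda i:np.hypot(*(ce[i]-e))); print('parked head top expected',e,'seen blob',ce[i],st[i])
s=manip.read_state(); p=s['eef_pos']; print(p,s['wrist_force'])
im,c=snap('side','s8'); old,_=load('s7')
D=np.abs(im.astype(int)-old).sum(2)
ax=w2pix(c,[(p[0],p[1],p[2]+23-k) for k in(0,27,40,54,68)]); print(ax.round(1))
print('px/mm x',w2pix(c,[(p[0]-10,p[1],p[2]-30),(p[0],p[1],p[2]-30)]))
u=int(ax[3][0])
for r in range(int(ax[1][1])-4,int(ax[4][1])+10,2): print(r,u-16,D[r,u-16:u+17].tolist())
E
```

```text
parked head top expected [273.32628838 315.44605283] seen blob [273.95512821 316.67948718] [267 311  15  13 156]
[454.56316029 256.77663228 118.90872259] [ 0.19442579 -0.10239335 -1.33118313]
[[282.3 266.9]
 [281.9 278.9]
 [281.7 284.6]
 [281.6 290.5]
 [281.4 296.3]]
px/mm x [[287.07382488 291.15801118]
 [281.58714336 290.05078019]]
274 265 [291, 282, 208, 105, 61, 54, 29, 48, 137, 154, 120, 96, 84, 79, 67, 31, 38, 59, 39, 27, 18, 14, 11, 45, 53, 33, 96, 215, 251, 255, 254, 246, 189]
276 265 [290, 294, 225, 137, 121, 172, 188, 124, 23, 45, 70, 74, 71, 70, 61, 28, 30, 40, 14, 12, 10, 11, 23, 50, 43, 14, 21, 59, 66, 50, 45, 44, 29]
278 265 [272, 278, 215, 111, 54, 66, 89, 67, 9, 29, 64, 86, 92, 89, 78, 38, 24, 25, 10, 23, 25, 32, 47, 65, 50, 12, 5, 5, 15, 18, 18, 18, 11]
280 265 [283, 282, 198, 86, 22, 1, 2, 1, 9, 20, 30, 47, 68, 85, 85, 51, 5, 8, 28, 44, 45, 47, 65, 82, 59, 7, 20, 20, 7, 6, 10, 9, 9]
282 265 [280, 241, 143, 67, 33, 27, 33, 40, 41, 43, 41, 37, 21, 12, 50, 58, 21, 8, 17, 19, 14, 15, 35, 51, 38, 11, 3, 6, 3, 1, 2, 7, 6]
284 265 [244, 175, 100, 61, 52, 52, 54, 56, 56, 62,
[... 721 characters left out ...]
50, 39, 22, 8, 5, 6, 5, 6, 4, 6]
296 265 [74, 38, 4, 15, 35, 50, 59, 54, 35, 32, 43, 54, 57, 56, 64, 69, 40, 22, 60, 63, 59, 58, 65, 63, 44, 25, 8, 6, 4, 9, 5, 6, 5]
298 265 [178, 164, 154, 143, 125, 69, 12, 57, 77, 91, 84, 67, 53, 47, 55, 70, 56, 4, 40, 55, 55, 53, 45, 38, 23, 14, 10, 6, 7, 5, 7, 7, 7]
300 265 [211, 212, 220, 217, 196, 125, 18, 58, 86, 70, 41, 22, 17, 16, 22, 32, 23, 3, 7, 14, 15, 14, 9, 7, 6, 4, 6, 6, 8, 8, 8, 8, 6]
302 265 [211, 217, 218, 202, 142, 54, 51, 124, 114, 71, 37, 21, 18, 17, 26, 25, 13, 4, 4, 6, 4, 6, 6, 6, 4, 6, 9, 7, 7, 6, 6, 8, 7]
304 265 [214, 217, 195, 141, 71, 10, 41, 87, 94, 68, 44, 28, 21, 18, 29, 39, 31, 15, 2, 6, 6, 6, 6, 7, 7, 6, 9, 8, 7, 7, 7, 7, 9]
```

Emit:
arm_command(targets=[{"hand":-1,"x":0.001,"y":0.0008,"z":0.01,"yaw":0},{"hand":-1,"x":0,"y":0,"z":0.01,"yaw":0},{"hand":-1,"x":0,"y":0,"z":0.007,"yaw":0},{"hand":-1,"x":0,"y":0,"z":0.003,"yaw":0},{"hand":-1,"x":0,"y":0,"z":0.003,"yaw":0},{"hand":-1,"x":0,"y":0,"z":0.002,"yaw":0},{"hand":-1,"x":0,"y":0,"z":0,"yaw":0}], newtons=15)

```text
clock: 19.6
eef_pos: [455.5, 257.8, 84.4]
eef_rot: [-3.142, 0.0, 1.521]
wrist_force: [-0.6, -0.0, -1.2]
finger_gap: 27.9
finger_force: 15.0
```

Emit:
arm_command(targets=[{"hand":-1,"x":0,"y":0,"z":0.003,"yaw":0},{"hand":-1,"x":0,"y":0,"z":0.003,"yaw":0},{"hand":-1,"x":0,"y":0,"z":0.003,"yaw":0},{"hand":-1,"x":0,"y":0,"z":0,"yaw":0}])

```text
clock: 20.0
eef_pos: [455.3, 257.7, 75.0]
eef_rot: [-3.141, 0.0, 1.521]
wrist_force: [-0.6, -0.4, -1.6]
finger_gap: 27.8
finger_force: 15.0
```

Emit:
arm_command(targets=[{"hand":-1,"x":0,"y":-0.0003,"z":0.003,"yaw":0},{"hand":-1,"x":0,"y":-0.0003,"z":0.003,"yaw":0},{"hand":-1,"x":0,"y":-0.0003,"z":0.003,"yaw":0},{"hand":-1,"x":0,"y":0,"z":0,"yaw":0}])

```text
clock: 20.4
eef_pos: [454.4, 257.8, 66.0]
eef_rot: [-3.141, 0.0, 1.521]
wrist_force: [0.3, -0.4, -1.3]
finger_gap: 28.1
finger_force: 15.0
```

Emit:
arm_command(targets=[{"hand":-1,"x":0,"y":-0.0003,"z":0.003,"yaw":0},{"hand":-1,"x":0,"y":-0.0003,"z":0.003,"yaw":0},{"hand":-1,"x":0,"y":-0.0003,"z":0.003,"yaw":0},{"hand":-1,"x":0,"y":0,"z":0,"yaw":0}])

```text
clock: 20.8
eef_pos: [453.5, 257.8, 57.0]
eef_rot: [-3.141, 0.0, 1.521]
wrist_force: [0.2, -0.1, 0.0]
finger_gap: 27.5
finger_force: 15.0
```

Emit:
arm_command(targets=[{"hand":-1,"x":0,"y":-0.0003,"z":0.003,"yaw":0},{"hand":-1,"x":0,"y":-0.0003,"z":0.003,"yaw":0},{"hand":-1,"x":0,"y":-0.0002,"z":0.002,"yaw":0},{"hand":-1,"x":0,"y":0,"z":0,"yaw":0}])

```text
clock: 21.2
eef_pos: [452.8, 257.9, 49.1]
eef_rot: [-3.141, 0.0, 1.521]
wrist_force: [-0.7, 0.7, -1.4]
finger_gap: 27.8
finger_force: 15.0
```

Only about 1 mm remains. I'll release, rise, close the fingers and press lightly on the head.

Emit:
arm_command(targets=[{"hand":-0.2,"x":0,"y":0,"z":0,"yaw":0},{"hand":0,"x":0,"y":0,"z":0,"yaw":0},{"hand":0,"x":0,"y":0,"z":0,"yaw":0},{"hand":0,"x":0,"y":0,"z":-0.02,"yaw":0},{"hand":0,"x":0,"y":0,"z":-0.03,"yaw":0},{"hand":-1,"x":0,"y":0,"z":0,"yaw":0},{"hand":-1,"x":0,"y":0,"z":0,"yaw":0},{"hand":-1,"x":0,"y":0,"z":0,"yaw":0},{"hand":-1,"x":0,"y":0,"z":0,"yaw":0},{"hand":-1,"x":0,"y":0,"z":0,"yaw":0}])

```text
clock: 22.2
eef_pos: [452.7, 257.8, 98.8]
eef_rot: [-3.141, 0.001, 1.521]
wrist_force: [-0.1, -0.7, -0.0]
finger_gap: 10.4
finger_force: 0.0
```

Emit:
arm_command(targets=[{"hand":-1,"x":0,"y":0,"z":0.01,"yaw":0},{"hand":-1,"x":0,"y":0,"z":0.009,"yaw":0},{"hand":-1,"x":0,"y":0,"z":0.003,"yaw":0},{"hand":-1,"x":0,"y":0,"z":0.003,"yaw":0},{"hand":-1,"x":0,"y":0,"z":0,"yaw":0}])

```text
clock: 22.7
eef_pos: [452.8, 257.9, 74.0]
eef_rot: [-3.141, 0.0, 1.521]
wrist_force: [-0.4, -0.4, -0.2]
finger_gap: 0.5
finger_force: 0.0
```

Emit:
arm_command(targets=[{"hand":-1,"x":0,"y":0,"z":0.001,"yaw":0},{"hand":-1,"x":0,"y":0,"z":0.001,"yaw":0},{"hand":-1,"x":0,"y":0,"z":0.001,"yaw":0},{"hand":-1,"x":0,"y":0,"z":0,"yaw":0}])

```text
clock: 23.1
eef_pos: [452.9, 257.9, 71.4]
eef_rot: [-3.142, -0.0, 1.521]
wrist_force: [-0.3, -0.0, -0.3]
finger_gap: 0.4
finger_force: 0.0
```

Emit:
arm_command(targets=[{"hand":-1,"x":0,"y":0,"z":0.0007,"yaw":0},{"hand":-1,"x":0,"y":0,"z":0.0005,"yaw":0},{"hand":-1,"x":0,"y":0,"z":0,"yaw":0}])

```text
clock: 23.4
eef_pos: [452.9, 257.9, 70.2]
eef_rot: [-3.142, 0.0, 1.521]
wrist_force: [-0.1, 0.2, -0.3]
finger_gap: 0.7
finger_force: 0.0
```

Emit:
arm_command(targets=[{"hand":-1,"x":0,"y":0,"z":0.0007,"yaw":0},{"hand":-1,"x":0,"y":0,"z":0.0007,"yaw":0},{"hand":-1,"x":0,"y":0,"z":0,"yaw":0}])

```text
clock: 23.7
eef_pos: [452.9, 258.0, 68.8]
eef_rot: [3.142, -0.0, 1.521]
wrist_force: [-0.5, -0.7, 0.1]
finger_gap: 0.8
finger_force: 0.1
```

Emit:
arm_command(targets=[{"hand":-1,"x":0,"y":0,"z":-0.03,"yaw":0},{"hand":-1,"x":0,"y":0,"z":-0.04,"yaw":0},{"hand":0.6,"x":-0.02,"y":-0.04,"z":-0.03,"yaw":0},{"hand":0.6,"x":0,"y":-0.045,"z":0,"yaw":0},{"hand":0.6,"x":0,"y":-0.02,"z":0,"yaw":0},{"hand":0.6,"x":0,"y":0,"z":0,"yaw":0},{"hand":0.6,"x":0,"y":0,"z":0,"yaw":0}])

```text
clock: 24.4
eef_pos: [350.3, 244.7, 167.1]
eef_rot: [3.141, -0.0, 1.521]
wrist_force: [-0.0, -0.0, -0.9]
finger_gap: 37.2
finger_force: 0.0
```

```bash
cat > b.py <<'E'
from h import *
import sys
s=manip.read_state(); print(s['eef_pos'],s['wrist_force'])
for n in('top','side','wrist'):
    im,c=snap(n,n+sys.argv[1]); print(n)
    for nm,P in(('home',(450.4,256.5,71)),('park',(452.4,298,68)),('parkhole',(452.4,298,30))):
        e=w2pix(c,[P])[0]; i,j=int(e[1]),int(e[0])
        if 8<i<410 and 8<j<550: print(nm,e.round(1),'colour',im[i-1:i+2,j-1:j+2].mean((0,1)).astype(int))
        else: print(nm,e,'outside'); continue
        if nm!='parkhole':
            m=((im.min(2)>195)*255).astype(np.uint8); k,l,st,ce=cv2.connectedComponentsWithStats(m)
            q=[(st[t].tolist(),ce[t].round(1).tolist()) for t in range(1,k) if np.hypot(*(ce[t]-e))<25 and st[t][4]>15]; print(q)
E
python3 b.py 9
```

```text
[350.30538358 244.70643855 167.05593594] [-0.0089505  -0.00992933 -0.93751363]
top
home [163.6 239.8] colour [252 251 250]
[([159, 230, 49, 25, 836], [182.5, 240.9])]
park [146.5 238.6] colour [120 129 138]
[]
parkhole [150.5 239.2] colour [46 46 44]
side
home [283.7 297.8] colour [252 252 249]
[([268, 288, 37, 32, 570], [285.8, 304.2])]
park [276.3 315.4] colour [189 194 191]
[([268, 288, 37, 32, 570], [285.8, 304.2])]
parkhole [276.  330.5] colour [87 89 89]
wrist
home [387.8 195.8] colour [248 247 244]
[([348, 172, 58, 104, 2385], [376.9, 202.5])]
park [391.  150.3] colour [122 135 144]
[]
parkhole [378.3 147. ] colour [57 58 56]
```

```bash
python3 - <<'E'
from h import *
for n,(u,v) in(('wrist9',(388,196)),('side9',(284,298))):
    im,c=load(n); g=im.mean(2)
    if n[0]=='s': g=cv2.resize(g[v-14:v+22,u-18:u+19],None,fx=2,fy=2,interpolation=1)
    else: g=g[v-32:v+34,u-44:u+34]
    print(n)
    for r in g[::2]: print(''.join(' .:-=+*#%@'[min(9,int(x/25.6))]*1 for x in r))
E
```

```text
wrist9
=++++++++++++++++++++++++++++++++++++++=++++++++++++===++++++===+=+++++=======
++++++++++++++++++++++++++++++++++++++==+++++++++++=+==+=++++++===++++++++++++
++++++++++++++++++++++++++++++++++++++==++++++++++====++++++++===+++++++++++++
+++++++=-==---=---================--=-=--=======-=---=======++====++++++++++++
+++++-----+%@%%%%%%%%%%%%%%%%%%%%%%%%%%%%%%%%%%%%%%%%%%%%%%%%%#+=+++++++++++++
++++=::::-*@@@@@@@@@@@@@@@@@@@@@@@@@@@@@@@@@@@@@@@@@@@@@@@@@@@#=++++++++++++++
++++=:::--#@@@@@@@@@@@@@@@@@@@@@@@%######%@@@@@@@@@@@@@@@@@@@@*=++++++++++++++
++++=::::-#@@@@@@@@@@@@@@@@@@=--------=====+*%@@@@@@@@@@@@@@@%+=++++++++++++++
++++=:::-=%@@@@@@@@@@@@@@*==----==++++*********#%@@@@@@@@@@@@%++++++++++++++++
++++=::::=%@@@@@@@@@@@@*+=--===+++****#%%%%%%###**#%@@@@@@@@@#++++++++++++++++
++++=::--+@@@@@@@@@@@#*=---===++**#%@@@@@@@@@@@@@%#*#%@@@@@@%*==++++++++++++++
++++=::--+@@@@@@@@@#*+=---==+++*%@@@@@@@@@@@@@@@@@@@##%@@@@@%+=+++++++++++++++
++++=:::-*@@@@@@@@@++=---==+++#@@@@@@@@@@@@@@@@@@@@@@%#%@@@@%+=++++++++++++++=
++++=::--*@@@@@@@@@++=---==+*%@@@@@@@@@@@@@@@@@@@@@@@@##@@@@#=++++
[... 3519 characters left out ...]
++**#%%@@@@@@@@@%%#*+++++
***#%%@@@@@@@@@@@@@@@@@@%%##***++++++++++++++++++***#%%@@@@@@@@@%%#*++++++
***##%%@@@@@@@@@@@@@@@@@@@%%##***++++++++++++++***##%%@@@@@@@@@%%#**++++++
****###%%%%%@@@@@@@@@@@@@@@@%%###**************##%%%@@@@@@@@@@@%#**+++++++
++*******#####%%%%%%@@@@@@@@@@%%%%%%%%%%%%%%%%%%%@@@@@@@@@@@@@%#**++++++++
++++++++++*******#####%%%%%%%%%%%@@@@@@@@@@@@@@@@@@@@@@@@@@@@%%#*+++++++++
++++++++++++++++++*******#####%%%%%%%@@@@@@@@@@@@@@@@@@@@@@@%%#*++++++++++
++++++++++++++++++++++++++*******#####%%%%%%@@@@@@@@@@@@@@@%%#*+++++++++++
+++++++++++++++++++++++++++++++++++******####%%%%%%%@@@@@@%%#*++++++++++==
++++++++++++++++++++++++++++++++++++++++++*******#####%%%%##*+++++++++++==
```

```bash
python3 - <<'E'
from h import *
im,c=load('wrist9'); T=np.array(c['cam_to_world']); print('cam',T[:3,3].round(0))
t=np.linspace(0,2*np.pi,72)
C=lambda x,y,z,r:w2pix(c,np.c_[x+r*np.cos(t),y+r*np.sin(t),0*t+z])
for z in(65,68,71,74):
    P=pix2w(c,[(385,195)],[z])[0]
    a=C(P[0],P[1],z,14);b=C(P[0],P[1],z-27,14);s=C(P[0],P[1],z,12.5)
    print(z,P[:2].round(1),'top u',a[:,0].min().round(1),a[:,0].max().round(1),'v',a[:,1].min().round(1),a[:,1].max().round(1),'r12.5 u',s[:,0].min().round(1),s[:,0].max().round(1),'bot u',b[:,0].min().round(1),b[:,0].max().round(1),'v',b[:,1].min().round(1),b[:,1].max().round(1))
print('bore/ear far corners', w2pix(c,[(450.4,256.5,44)]))
E
```

```text
cam [355. 327. 346.]
65 [449.8 255.9] top u 370.3 399.7 v 180.5 209.1 r12.5 u 371.9 398.1 bot u 363.1 390.1 v 175.6 202.0
68 [448.8 256.6] top u 370.1 399.9 v 180.3 209.3 r12.5 u 371.7 398.3 bot u 362.9 390.1 v 175.4 202.1
71 [447.8 257.4] top u 370.0 400.0 v 180.2 209.4 r12.5 u 371.6 398.4 bot u 362.6 390.2 v 175.2 202.2
74 [446.7 258.2] top u 369.8 400.2 v 180.0 209.6 r12.5 u 371.4 398.6 bot u 362.4 390.2 v 175.0 202.3
bore/ear far corners [[378.96381525 189.62079898]]
```

The measured head position fits a seated pin, with the head on the ear at about (448,257). My press was about 5 mm off-centre, so I'll repeat it over the centre and watch the force.

Emit:
arm_command(targets=[{"hand":-1,"x":0.0086,"y":0.049,"z":0,"yaw":0},{"hand":-1,"x":0.0085,"y":0.0488,"z":0,"yaw":0},{"hand":-1,"x":0,"y":0,"z":0.03,"yaw":0},{"hand":-1,"x":0,"y":0,"z":0.03,"yaw":0},{"hand":-1,"x":0,"y":0,"z":0.02,"yaw":0},{"hand":-1,"x":0,"y":0,"z":0.012,"yaw":0},{"hand":-1,"x":0,"y":0,"z":0,"yaw":0}])

```text
clock: 25.25
eef_pos: [448.3, 256.3, 73.2]
eef_rot: [-3.139, 0.001, 1.52]
wrist_force: [0.6, -0.6, 0.6]
finger_gap: 1.3
finger_force: 0.0
```

Emit:
arm_command(targets=[{"hand":-1,"x":0,"y":0,"z":0.001,"yaw":0},{"hand":-1,"x":0,"y":0,"z":0.001,"yaw":0},{"hand":-1,"x":0,"y":0,"z":0.001,"yaw":0},{"hand":-1,"x":0,"y":0,"z":0.001,"yaw":0},{"hand":-1,"x":0,"y":0,"z":0,"yaw":0}])

```text
clock: 25.75
eef_pos: [448.5, 256.7, 70.9]
eef_rot: [3.141, -0.0, 1.521]
wrist_force: [0.9, -0.8, 0.5]
finger_gap: 0.4
finger_force: 0.0
```

Emit:
arm_command(targets=[{"hand":-1,"x":0,"y":0,"z":0.001,"yaw":0},{"hand":-1,"x":0,"y":0,"z":0.001,"yaw":0},{"hand":-1,"x":0,"y":0,"z":0,"yaw":0}])

```text
clock: 26.05
eef_pos: [448.4, 256.7, 68.6]
eef_rot: [-3.141, 0.0, 1.521]
wrist_force: [-0.6, -0.6, 0.4]
finger_gap: 0.6
finger_force: 0.0
```

Emit:
arm_command(targets=[{"hand":-1,"x":0,"y":0,"z":0.001,"yaw":0},{"hand":-1,"x":0,"y":0,"z":0,"yaw":0}])

```text
clock: 26.25
eef_pos: [448.8, 256.9, 68.2]
eef_rot: [3.141, -0.0, 1.521]
wrist_force: [-1.7, -1.1, 4.7]
finger_gap: 0.8
finger_force: 2.6
```

Emit:
arm_command(targets=[{"hand":-1,"x":0,"y":0,"z":0.0005,"yaw":0},{"hand":-1,"x":0,"y":0,"z":0,"yaw":0},{"hand":-1,"x":0,"y":0,"z":0,"yaw":0}])

```text
clock: 26.55
eef_pos: [449.0, 256.9, 68.0]
eef_rot: [3.14, -0.001, 1.521]
wrist_force: [-1.9, -1.3, 9.6]
finger_gap: 0.3
finger_force: 4.5
```

Emit:
arm_command(targets=[{"hand":-1,"x":0,"y":0,"z":0.001,"yaw":0},{"hand":-1,"x":0,"y":0,"z":0,"yaw":0},{"hand":-1,"x":0,"y":0,"z":0,"yaw":0}])

```text
clock: 26.85
eef_pos: [449.3, 257.1, 67.8]
eef_rot: [3.139, -0.001, 1.521]
wrist_force: [-2.8, -1.8, 17.5]
finger_gap: 0.2
finger_force: 8.8
```

Emit:
arm_command(targets=[{"hand":-1,"x":0,"y":0,"z":-0.02,"yaw":0},{"hand":-1,"x":0,"y":0,"z":-0.04,"yaw":0},{"hand":-1,"x":-0.0086,"y":-0.048,"z":-0.04,"yaw":0},{"hand":-1,"x":-0.0085,"y":-0.049,"z":0,"yaw":0},{"hand":-1,"x":0,"y":0,"z":0,"yaw":0},{"hand":-1,"x":0,"y":0,"z":0,"yaw":0},{"hand":-1,"x":0,"y":0,"z":0,"yaw":0}])

```text
clock: 27.55
eef_pos: [361.5, 246.0, 158.0]
eef_rot: [3.141, -0.0, 1.521]
wrist_force: [0.3, -0.2, -0.3]
finger_gap: 0.7
finger_force: 0.0
```

```bash
python3 - <<'E'
from h import *
s=manip.read_state(); print(s['clock'],s['eef_pos'],s['wrist_force'])
im,c=snap('wrist','w11'); e=w2pix(c,[(449,256.8,71)])[0]; u,v=e.astype(int); print(e)
for r in im.mean(2)[v-32:v+34:2,u-34:u+34]: print(''.join(' .:-=+*#%@'[min(9,int(x/25.6))] for x in r))
t=np.linspace(0,2*np.pi,72)
for z in(71,44):
    a=w2pix(c,np.c_[449+14*np.cos(t),256.8+14*np.sin(t),0*t+z])-[u-34,v-32]; print(z,a.min(0),a.max(0))
E
```

```text
27.55 [361.53743203 245.95197051 157.99567081] [ 0.28672934 -0.15422115 -0.33363795]
[377.33547342 199.92965735]
+++++++++++++++++++++++++++++++++++++++++++==+==++===+++====+++++===
+++++++++++++++++++++++++++=+++=++++++++++++++===+++++=+==++++++++++
+++++++++++++++++++++++++++=+++==++++++++++++===+=++++====++++++++++
--=--================================================++====+++++++++
:-=**************************+**+***++*+++*+*+++++++++*+==++++++++++
:-#@@@@@@@@@@@@@@@@@@@@@@@@@@@@@@@@@@@@@@@@@@@@@@@@@@@@%==++++++++++
:-#@@@@@@@@@@@@@@@@@@@@@@@@@@%@@@@@@@@@@@@@@@@@@@@@@@@@#==++++++++++
-=%@@@@@@@@@@@@@@@@@@@#**==---=====*#@@@@@@@@@@@@@@@@@%*=+++++++++++
:=%@@@@@@@@@@@@@@@#**=--====+++++++++++#@@@@@@@@@@@@@@%+==++++++++++
:=@@@@@@@@@@@@@#*=----===+++*****#********%@@@@@@@@@@@%+==++++++++++
:=@@@@@@@@@@@#*==---==+++***%%@@@@@@@@@%#**#%@@@@@@@@@#===++++++++++
-+@@@@@@@@@**++=--===++**%@@@@@@@@@@@@@@@@%#*#%@@@@@@%*==+++++++++++
-*@@@@@@@@@=++=--==+++*%@@@@@@@@@@@@@@@@@@@@%##%@@@@@%+=++++++++++++
-*@@@@@@@@@=+=---==++*@@@@@@@@@@@@@@@@@@@@@@@@*#%@@@@%+=++++++++++++
-#@@@@@@@**++=--==++*
[... 699 characters left out ...]
@@@@@@@@@@@@@@@@@@@@@#===+++++++++++==
=++++@@@@@@@@@@@@@@@@@@@@@@@@@@@@@@@@@@@@@@@@@@@@@%*===++++++++++===
++*@@@@@@@@@@@@@@@@@@@@@@@@@@@@@@@@@@@@@@@@@@@@@@@%+==+++++++++++++=
++*@@@@@@@@@@@@@@@@@@@@@@@@@@@@@@@@@@@@@@@@@@@@@@@%===++++++++++++++
+++@@@@@@@@@@@@@@@@@@@@@@@@@@@@@@@@@@@@@@@@@@@@@@@#===++++++++++++++
++*@@@@@@@@@@@@@@@@@@@@@@@@@@@@@@@@@@@@@@@@@@@@@@%#===+*++++++++++++
++*@@@@@@@@@@@@@@@@@@@@@@@@@@@@@@@@@@@@@@@@@@@@@@%+===+*++++++++++++
++*@@%=====================================+#@@@@%+==+***+++++++++++
+++%*=:--------------------------------------=#@@%===+++++++++++++==
71 [18.90096382 17.73975977] [49.77490974 47.68809675]
44 [12.05082924 12.27476249] [40.26481711 39.82457314]
```

The pressed pin stopped firmly under 17 N. The image matches a head seated on the ear to within about a pixel, so I'm handing in.

```bash
python3 -c "
from cell import manip
print(manip.sign_off())"
```

```text
the job is handed in; nothing more can be done
None
```

The job is handed in at about 27.6 s on the clock: keeper opened, stop slid off the rail and set in the base pocket, and pin pushed home through the ear, its head stopping firmly under about 17 N and, by a final camera measurement, resting on the ear.

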